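# Lever a scent ball into the dish and ease the lid shut

## Task

Press the orange lever pad of the scent-ball dispenser all the way down so that its lid lifts, and keep the lid up until the wooden ball has rolled out into the round glass dish. Then let the lever come back up slowly under the fingertip so that the lid is eased shut without slamming, and move clear. Lift or carry nothing, do not touch the lid, the ball or the dish, and leave everything else on the dresser where it stands.

Things in the scene. Friction and masses are not known exactly. Their poses are not given: they have to be found in the camera images.
- dispenser: Sage-green dispenser, fixed to the dresser: about 115 mm long (its x), 100 mm wide at the foot, 136 mm tall with the lid shut. Origin under its centre on the surface, z up. Its +x axis points to the front, where a sloped white trough ends above the glass dish; the lever sticks out of the back (-x side). It stands at a random place, turned up to 0.4 rad.
- pad (a point): Centre of the upper face of the orange lever pad (44 mm along dispenser x, 52 mm wide, 8 mm thick); moves with the lever. At rest it is about 78 mm above the surface and 152 mm behind the dispenser's origin (-x); pressed fully it has sunk about 37 mm and shifted under 3 mm sideways. About 2 to 4 N on the pad lifts the lid; a rigid stop ends the travel.
- lever (a joint): Lever angle, rad: 0 at rest (sloping up 0.18 rad to the pad), 0.36 pressed fully down (sloping down 0.18 rad). Pivot: a level axis along dispenser y at x = -50 mm, z = 54 mm in its frame, 105 mm from the pad centre. No spring: the lid's weight brings it back to 0.
- lid (a joint): Lid angle, rad: 0 shut, 1.08 fully up; always 3 times the lever angle. Clear lid in a steel frame, 105 x 82 mm, hinged on the dispenser's top edge nearest the lever, with a steel lip hanging at its front that holds the ball back. If the lever is let go, the lid drops and slams.
- ball_center (a point): Centre of the loose dark red-brown wooden scent ball, 28 mm diameter, about 12 g. It waits in the trough behind the lid's lip and rolls out to the front by itself when the lid lifts.
- dish: Round glass dish with a cork bottom, loose, 120 mm across the rim, 36 mm tall, about 130 mm ahead (+x) of the dispenser's origin, under the end of the trough. Origin at the centre of its underside.
- compact: Shut stainless steel compact mirror, 92 mm across, 12 mm thick, lying flat beside the lever. Leave alone. Origin at the centre of its underside.
- toothpick_holder: Empty blue ceramic toothpick holder, 46 mm across, 55 mm tall, beside the dispenser. Leave alone. Origin at the centre of its underside.
- comb: Tortoiseshell comb, 150 x 35 x 5 mm, lying flat. Leave alone. Origin on its underside.
- polish: Rose nail polish bottle, 32 mm across, 70 mm tall. Leave alone. Origin at the centre of its underside.
- jar: White cream jar, 64 mm across, 50 mm tall. Leave alone. Origin at the centre of its underside.
- lipstick: Dark red lipstick tube standing up, 20 mm across, 72 mm tall. Leave alone. Origin at the centre of its underside.
- carousel_rim (a point): A point on the lower rim of the frosted two-tier cosmetics carousel, 190 mm across and 184 mm tall, which turns freely about its middle; the carousel's axis is 95 mm from this point. Leave alone.
Things that resemble listed ones, but are neither listed nor needed, are in the scene too. There is more than one size of the dish; the one meant has the size given above.

How it is judged:
By the outcome, as a careful person would: the job done as asked, in the order asked, and still so for the second after the job is handed in, with the robot touching nothing.
It also fails if it takes over 40 s, if anything falls off the work surface, if the arm or the gripper's body presses on something with over 40 N, if the wrist force passes 120 N, or if a joint passes its speed limit or range.

## Robot

A 6-joint arm with a two-finger parallel gripper is mounted at the origin on the work surface. World frame = base frame: x ahead of the robot, y to its left, z up, the work surface at z = 0. Lengths are in m, angles in rad, forces in N, time in s.
With the tool pointing down it reaches from about 0.225 to 0.875 m from the base axis. Payload 3.4 kg.
Tool frame: the origin (TCP) lies at the very end of the fingers, on their centre line; the grasp point (between the pads) lies 19 mm behind it; z points along the fingers, y is the direction in which the jaws open and shut (so a half turn about z gives the same grasp; the last joint's range is limited). The gripper opens to 85 mm and grips with 20 to 120 N. Pads are 22 mm wide; open, the fingers measure 114 mm over their backs; the gripper's body (76 mm by 85 mm) begins 54 mm behind the grasp point. The pads swing forward as they close: fully open they stand 13 mm farther back than shut.
Start: joints at [-1.242, 0.276, 1.505, -0, 1.361, -0.121], TCP at [0.25, -0.518, 0.231] pointing down, gripper open.
Joint ranges: [-2.89, 2.89], [-0.75, 2.08], [0.22, 2.7], [-1.18, 4.32], [0.11, 2.71], [-2.7, 2.7]. Speed limits (rad/s): [2.57, 2.57, 3.14, 3.14, 3.14, 3.14].

## Interface

Orientations are given as a 3x3 rotation matrix whose columns are the frame's x, y, z axes.
In Python, from bench import * gives the robot as it stands. The module is installed in compiled form; this text tells all that it offers. Calls block until the motion is done:
- goto(position, orientation): joint-space move of the TCP to a pose.
- move_linear(position, rot=None, speed=0.15): straight line of the TCP; rot=None keeps the orientation; speed is the mean speed in m/s.
- movej(angles): joint-space move.
- release() and gripper_close(): open the fingers fully, or close them until they stop; the grip force is fixed at half the most.
- wait(seconds).
- ik(position, orientation): joint angles nearest the present ones, or None.
- capture(name): name is "scene" or "top" or "wrist"; returns the picture (400x640x3 uint8, red, green, blue); there is no depth.
- camera_model(name): a dict with "fx", "fy", "cx", "cy" (pixels), "R" (3x3) and "t" (3): a world point X has camera coordinates R X + t; the wrist camera has in their place "tool_from_camera" (4x4, takes a point from camera to tool coordinates, whose origin is the TCP and whose axes are the flange's). Camera axes: x right, y down, z forward; pixel columns grow to the right and rows downward; lengths in m; the calibration is good to about 2 mm. A picture is of the moment at which its call begins: read the wrist's pose just before it. camera_model takes no time and is no camera call.
A pose or a line that the arm cannot do raises PlanningError and nothing moves.
- close_job(): hands the job in, once; it reports no verdict.
Readings, each from a call of its own:
- current_clock(): time.
- current_joint_positions(): joint angles.
- current_dq(): joint speeds.
- current_effort(): joint torques, N m.
- current_ee_pos(): TCP position.
- current_tool_rot(): TCP orientation.
- current_wrist_force(): force on the tool from outside, world axes, zero at the start.
- current_wrist_torque(): the same for the moment, N m.
- current_opening(): opening from 0.0 (shut) to 1.0 (fully open).
Only numpy, scipy, OpenCV 4.12 (cv2) and the standard library are available. Lean on these libraries where they do the work, as an engineer would, in place of code of your own. Each camera call takes 0.05 s, during which the arm holds its last target.

## Working session

There is one attempt and no reset: what is moved stays moved. The work goes in short steps, each a Python script; the robot and the scene stay as the last script left them, time stands still between calls to the robot, and variables do not carry over. Pictures are saved under pics/ and viewed, and the job is handed in when it is done.

```bash
mkdir -p pics; python3 - <<'E'
from bench import *
import cv2
for n in("scene","top"):
    im=capture(n); cv2.imwrite(f"pics/{n}0.png",im[:,:,::-1])
    m=camera_model(n); print(n,m)
print(current_clock(),current_wrist_force())
E
```

```text
scene {'fx': 434.11542676649816, 'fy': 434.11542676649816, 'cx': 316.1420426632974, 'cy': 203.37377003238157, 'R': array([[-0.1406953 ,  0.99001785, -0.00833613],
       [ 0.6489007 ,  0.08585203, -0.75601409],
       [-0.74775177, -0.11177695, -0.65450225]]), 't': array([ 0.05831246, -0.35102627,  1.82270879])}
top {'fx': 468.07760819674235, 'fy': 468.07760819674235, 'cx': 322.8991904101933, 'cy': 205.56466766908054, 'R': array([[ 0.01636418, -0.99986342, -0.00231417],
       [-0.98677147, -0.01577647, -0.161348  ],
       [ 0.16128945,  0.00492388, -0.98689486]]), 't': array([0.0426103 , 0.65050557, 1.62525724])}
0.1 [ 0.38813761 -0.14135571  0.44898114]
```

View pics/scene0.png

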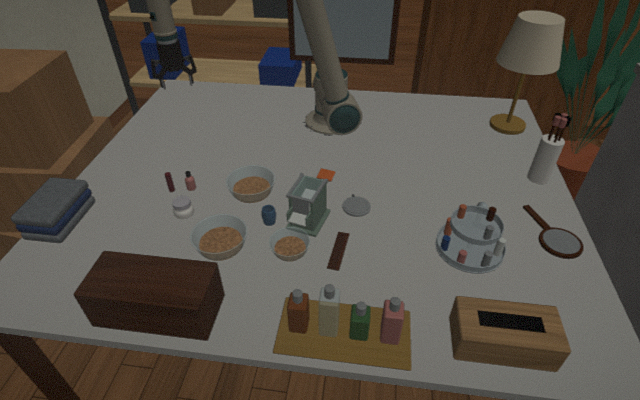

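View pics/top0.png

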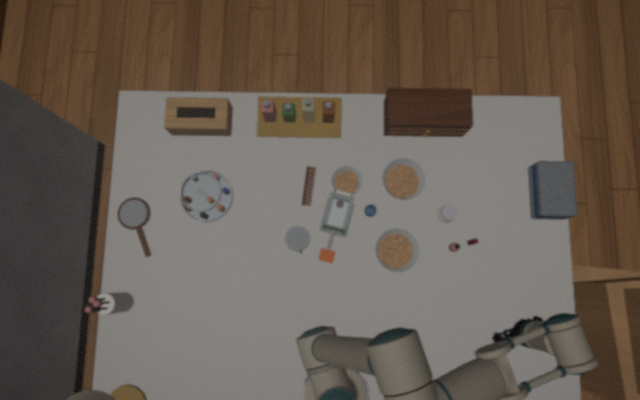

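The scene view shows the sage dispenser at about (307,205), the orange pad at (326,175), and three bowls at (251,183), (220,238) and (290,246). In the top view the pad is at (327,256) and the dispenser at (338,212). The bowls there are at (346,181), which is the small one under the trough, (403,179) and (397,250).

Pad candidates: only the orange square, top (327,256). Other orange-ish things are the carousel's orange bottles, top (210,207), and the cork in the bowls. By description I choose the square on the dispenser's lever. I'll measure it next.

```bash
cat > h.py <<'E'
import numpy as np, cv2
from bench import *
def ray(n,u,v):
    m=camera_model(n);R=np.array(m["R"]);t=np.array(m["t"])
    return -R.T@t, R.T@np.array([(u-m["cx"])/m["fx"],(v-m["cy"])/m["fy"],1])
def onz(n,u,v,z):
    o,d=ray(n,u,v); return o+d*(z-o[2])/d[2]
def tri(a,b):
    A=[];B=[]
    for n,u,v in(a,b):
        o,d=ray(n,u,v);d=d/np.linalg.norm(d);P=np.eye(3)-np.outer(d,d);A.append(P);B.append(P@o)
    return np.linalg.lstsq(np.vstack(A),np.hstack(B),rcond=None)[0]
def orange(im):
    h=cv2.cvtColor(im,cv2.COLOR_RGB2HSV)
    return cv2.inRange(h,(4,170,110),(16,255,255))
E
python3 - <<'E'
from h import *
c={}
for n in("scene","top"):
    im=cv2.imread(f"pics/{n}0.png")[:,:,::-1].copy()
    N,l,s,ce=cv2.connectedComponentsWithStats(orange(im))
    for i in range(1,N):
        if s[i,4]>8: print(n,s[i],ce[i])
    i=1+np.argmax(s[1:,4]);c[n]=ce[i]
    print(cv2.minAreaRect(np.argwhere(l==i)[:,::-1].astype(np.float32)))
    x,y=(338,215) if n=="top" else (310,205)
    cr=im[y-55:y+55,x-75:x+75]
    cv2.imwrite(f"pics/{n}crop.png",cv2.resize(cr,None,fx=5,fy=5,interpolation=cv2.INTER_CUBIC)[:,:,::-1])
print("tri",tri(("scene",*c["scene"]),("top",*c["top"])), "onz",onz("top",*c["top"],.078),onz("scene",*c["scene"],.078))
E
```

```text
scene [318 169  17  12 112] [325.58035714 174.03571429]
((325.8235778808594, 174.2058868408203), (14.794672966003418, 9.216354370117188), 14.03624439239502)Traceback (most recent call last):
  File "<stdin>", line 8, in <module>
    return _wrapfunc(a, 'argmax', axis=axis, out=out, **kwds)
    return bound(*args, **kwds)
ValueError: attempt to get argmax of an empty sequence
```

View pics/scenecrop.png

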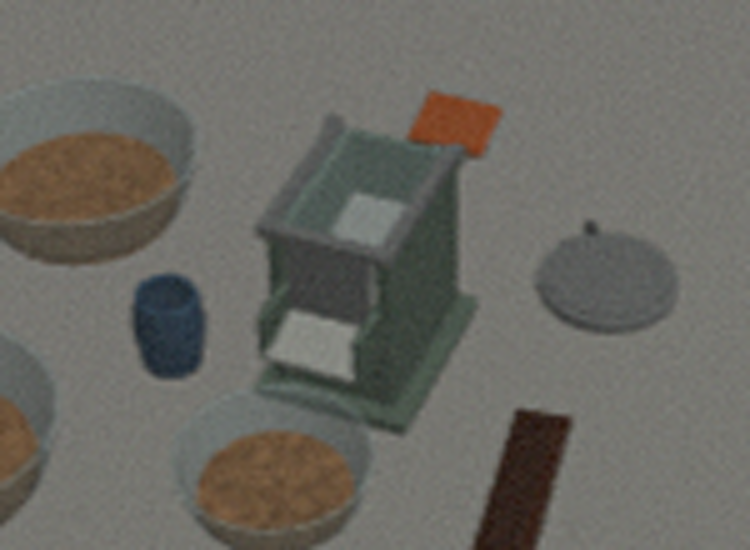

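The scene crop shows the pad partly hidden behind the dispenser's top edge, and the small dish under the white trough. I'll loosen the mask and measure from the top view with the known height.

```bash
sed -i 's/(4,170,110),(16,255,255)/(2,120,90),(18,255,255)/' h.py
python3 - <<'E'
from h import *
n="top"
im=cv2.imread(f"pics/{n}0.png")[:,:,::-1].copy()
print(cv2.cvtColor(im,cv2.COLOR_RGB2HSV)[250:262:4,320:336:4].reshape(-1,3).tolist())
m=cv2.inRange(cv2.cvtColor(cv2.GaussianBlur(im,(3,3),0),cv2.COLOR_RGB2HSV),(2,140,90),(18,255,255))
N,l,s,ce=cv2.connectedComponentsWithStats(m[240:275,305:350])
i=1+np.argmax(s[1:,4]);c=ce[i]+[305,240]
r=cv2.minAreaRect(np.argwhere(l==i)[:,::-1].astype(np.float32)+np.float32([305,240]))
print(s[i],c,r)
box=cv2.boxPoints(r); print("corners",[onz("top",*b,.078).round(4).tolist() for b in box])
print("pad",onz(n,*c,.078))
g=cv2.inRange(cv2.cvtColor(cv2.GaussianBlur(im,(3,3),0),cv2.COLOR_RGB2HSV),(50,25,40),(95,255,255))
N,l,s,ce=cv2.connectedComponentsWithStats(g[170:250,310:365])
for i in range(1,N):
    if s[i,4]>30: print("green",s[i],ce[i]+[310,170])
x,y=(338,215)
cr=im[y-55:y+55,x-75:x+75]
cv2.imwrite(f"pics/{n}crop.png",cv2.resize(cr,None,fx=5,fy=5,interpolation=cv2.INTER_CUBIC)[:,:,::-1])
E
```

```text
[[9, 67, 134], [10, 146, 138], [9, 120, 130], [10, 51, 130], [9, 119, 139], [10, 152, 139], [10, 152, 139], [10, 160, 134], [10, 143, 139], [9, 155, 138], [10, 157, 140], [9, 132, 137]]
[ 16  10  12  11 101] [326.40594059 255.20792079] ((326.441162109375, 255.23532104492188), (11.156637191772461, 8.973817825317383), 14.03624439239502)
corners [[0.4605, 0.0602, 0.078], [0.4907, 0.0532, 0.078], [0.4819, 0.0154, 0.078], [0.4517, 0.0226, 0.078]]
pad [0.47126712 0.03797661 0.078     ]
```

```bash
sleep 0; ls pics
```

```text
scene0.png
scenecrop.png
top0.png
topcrop.png
```

View pics/topcrop.png

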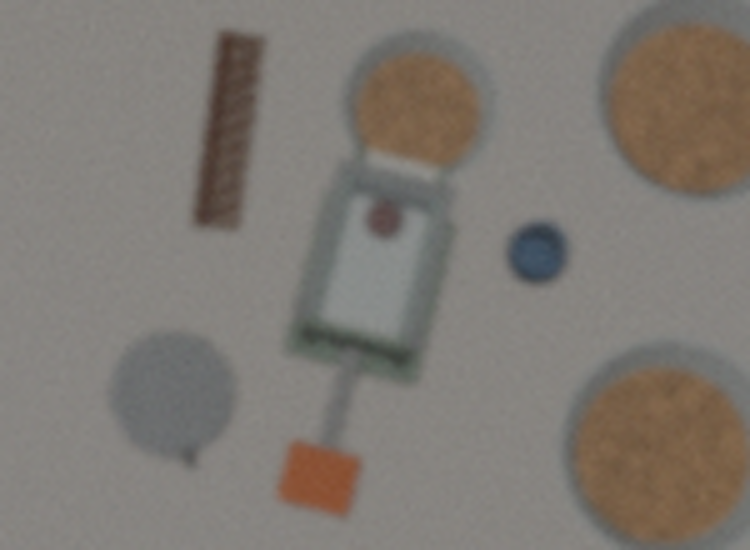

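The top crop shows the pad with corners at crop (292,440), (361,458), (347,517) and (278,500), so its centre is at about full-image (327,255.7). It is on the arm leading to the sage dispenser, with the ball at crop (384,218) and the small dish at (418,110). This confirms the choice: a yaw of about -0.24. I'll close the fingers, move above the pad and check with the wrist camera.

```bash
python3 - <<'E'
from h import *
pad=onz("top",326.8,255.6,.078)
p=lambda u,v,z:onz("top",263+u/5,160+v/5,z)
d=p(419,108,.018); print("pad",pad,"dish",d,"dist",np.linalg.norm((d-pad)[:2]),"yaw",np.arctan2(*(d-pad)[1::-1]))
c=[p(*q,.078) for q in((292,440),(361,458),(347,517),(278,500))]
e=(c[0]+c[1]-c[2]-c[3])/2; f=(c[0]+c[3]-c[1]-c[2])/2
print("edge yaw",np.arctan2(e[1],e[0]),np.arctan2(-f[0],f[1]),np.linalg.norm(e),np.linalg.norm(f))
print(current_tool_rot().round(3))
yaw=-.24
R0=current_tool_rot()
s=np.sign(R0[1,1])
y=s*np.array([-np.sin(yaw),np.cos(yaw),0]); z=np.array([0,0,-1.]); R=np.column_stack([np.cross(y,z),y,z])
np.save("R.npy",R)
gripper_close(); print(current_opening(),current_clock())
move_linear(np.array(current_ee_pos())+[0,0,.06])
goto([pad[0]-.04,pad[1],.25],R)
print(current_ee_pos(),current_joint_positions(),current_clock())
P=np.array(current_ee_pos());Rt=np.array(current_tool_rot())
im=capture("wrist"); cv2.imwrite("pics/w1.png",im[:,:,::-1])
m=camera_model("wrist");print(m)
np.savez("w1.npz",P=P,R=Rt,T=m["tool_from_camera"],K=[m[k] for k in("fx","fy","cx","cy")])
print(current_wrist_force(),current_clock())
E
```

```text
pad [0.46993437 0.03658886 0.078     ] dish [ 0.7464596  -0.03344117  0.018     ] dist 0.2852549948043513 yaw -0.24803517878538775
edge yaw -0.21694567353687733 -0.2312625349670561 0.042263414197208034 0.04937283674507663
[[ 0.901  0.435 -0.001]
 [ 0.435 -0.901  0.002]
 [ 0.    -0.002 -1.   ]]
0.001663277111386227 0.8667
[0.43018953 0.03607708 0.24993992] [-7.75073444e-02  4.53151185e-02  1.74692209e+00 -3.42404543e-04
  1.34927913e+00  1.73393197e+00] 3.5167
{'fx': 328.14886627847864, 'fy': 328.14886627847864, 'cx': 313.45265869963794, 'cy': 196.73703419112317, 'tool_from_camera': array([[ 1.50977915e-03, -9.51074780e-01, -3.08957090e-01,
         7.83095377e-02],
       [ 9.99998834e-01,  1.36447841e-03,  6.86361937e-04,
         1.37180159e-04],
       [-2.31216249e-04, -3.08957766e-01,  9.51075731e-01,
        -1.42200186e-01],
       [ 0.00000000e+00,  0.00000000e+00,  0.00000000e+00,
         1.00000000e+00]])}
[ 0.07038997 -0.14752486  0.61282273] 3.5667
```

View pics/w1.png

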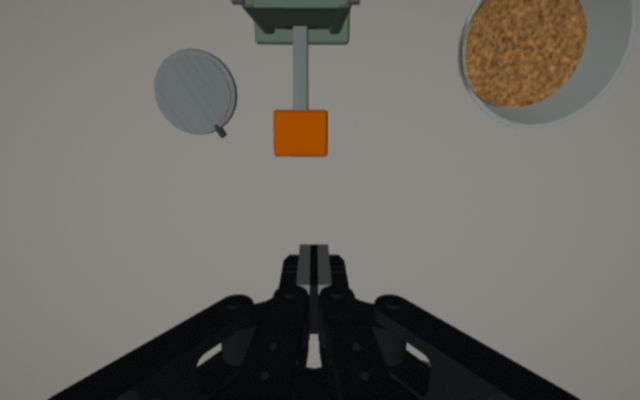

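The wrist view shows the pad at (301,133), 53 px wide, square to the image with the arm leading up to the dispenser. The compact at (195,91) is clear of the gripper. I'll refine the pad position and descend with force checks.

```bash
python3 - <<'E'
from h import *
w=np.load("w1.npz");im=cv2.imread("pics/w1.png")[:,:,::-1].copy()
m=orange(im); m[:100]=0;m[170:]=0
N,l,s,ce=cv2.connectedComponentsWithStats(m);i=1+np.argmax(s[1:,4])
r=cv2.minAreaRect(np.argwhere(l==i)[:,::-1].astype(np.float32));print(r)
fx,fy,cx,cy=w["K"];T=w["T"]
o=w["P"]+w["R"]@T[:3,3];d=w["R"]@T[:3,:3]@np.array([(r[0][0]-cx)/fx,(r[0][1]-cy)/fy,1])
pad=o+d*(.078-o[2])/d[2];print("pad",pad);np.save("pad.npy",pad)
assert np.linalg.norm(pad[:2]-[.470,.0366])<.012
R=np.load("R.npy")
goto([pad[0],pad[1],.14],R)
move_linear([pad[0],pad[1],.09],speed=.08)
f0=np.array(current_wrist_force());print(f0,current_ee_pos(),current_clock())
z=.09;log=[]
while z>.034:
    z-=.003 if z>.050 else .001
    move_linear([pad[0],pad[1],z],speed=.03)
    f=np.array(current_wrist_force())-f0
    print(round(z,4),f.round(1),round(current_ee_pos()[2],4),round(current_clock(),2))
    if f[2]>12 or np.linalg.norm(f)>25: break
im=capture("top");cv2.imwrite("pics/t2.png",im[150:270,255:405,::-1].repeat(4,0).repeat(4,1))
im=capture("scene");cv2.imwrite("pics/s2.png",im[140:270,235:385,::-1].repeat(4,0).repeat(4,1))
print(current_wrist_force(),current_clock())
E
```

```text
((300.0, 132.5), (45.0, 52.0), 90.0)
pad [0.4721726  0.03855503 0.078     ]
[1.24766829 0.28432771 0.42225971] [0.47270399 0.03851983 0.09060424] 4.8833
0.087 [-0.9  0.2 -0.1] 0.0872 5.13
0.084 [-1.2 -0.2  0.1] 0.0838 5.38
0.081 [-1.7 -0.3 -0.5] 0.0807 5.63
0.078 [0.2 0.2 1.6] 0.0781 5.88
0.075 [-0.1 -0.8  0.6] 0.0749 6.13
0.072 [-0.6  0.2 -0.1] 0.0717 6.38
0.069 [-1.9 -0.7  1. ] 0.0688 6.63
0.066 [-1.3  0.1  1.8] 0.0659 6.88
0.063 [-2.  -0.2  1.4] 0.0628 7.13
0.06 [-2.2  0.3  0.9] 0.0598 7.38
0.057 [-2.1  1.   2.3] 0.0568 7.63
0.054 [-2.2 -0.5  0.4] 0.0538 7.88
0.051 [-3.3 -0.7  0.5] 0.0508 8.13
0.048 [-2.3 -0.2  1.3] 0.0478 8.38
0.047 [-1.9 -0.1  1. ] 0.047 8.63
0.046 [-1.6 -0.8  0.7] 0.046 8.88
0.045 [-1.9  0.1  1. ] 0.045 9.13
0.044 [-1.4 -0.7  1.4] 0.044 9.38
0.043 [-0.8 -1.7  0.7] 0.043 9.63
0.042 [-0.  -0.4  0.8] 0.042 9.88
0.041 [-1.8 -0.2  5.4] 0.0415 10.13
0.04 [-3.7 -1.2 12.3] 0.0413 10.38
[-2.89517197 -0.14196753 12.23750553] 10.4833
```

```bash
ls pics
```

```text
s2.png
scene0.png
scenecrop.png
t2.png
top0.png
topcrop.png
w1.png
```

View pics/t2.png

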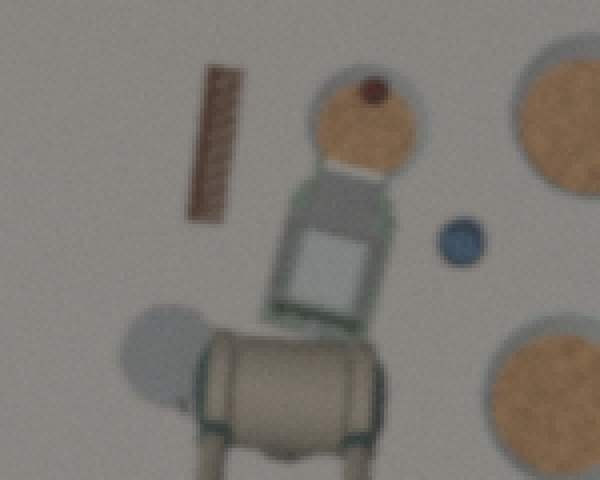

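View pics/s2.png

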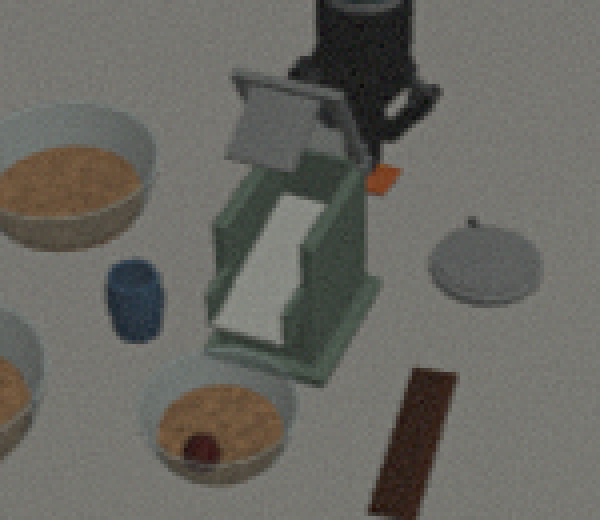

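Top view: the ball is at crop (374,90), inside the small dish. Scene view: the lid is fully up, the trough is empty, and the ball is in the dish at crop (202,448). The stop was reached at z = 0.041 with 12 N. Now I'll ease it back up slowly.

```bash
python3 - <<'E'
from h import *
pad=np.load("pad.npy")
wait(.5)
im=capture("top");cv2.imwrite("pics/t2b.png",im[150:270,255:405,::-1].repeat(4,0).repeat(4,1))
move_linear([pad[0],pad[1],.060],speed=.006); print(current_wrist_force(),current_clock())
move_linear([pad[0],pad[1],.073],speed=.006); print(current_wrist_force(),current_clock())
move_linear([pad[0],pad[1],.085],speed=.004); print(current_wrist_force(),current_ee_pos(),current_clock())
im=capture("scene");cv2.imwrite("pics/s3.png",im[140:270,235:385,::-1].repeat(4,0).repeat(4,1))
move_linear([pad[0],pad[1],.15],speed=.05)
move_linear([pad[0]-.12,pad[1],.28],speed=.12)
for n in("top","scene"):
    im=capture(n);cv2.imwrite(f"pics/{n}4.png",im[:,:,::-1])
    y,x=(150,255) if n=="top" else (140,235)
    cv2.imwrite(f"pics/{n}4c.png",im[y:y+130,x:x+150,::-1].repeat(4,0).repeat(4,1))
print(current_wrist_force(),current_clock())
E
```

```text
[ 0.38242528 -0.21112671  1.88280929] 14.5167
[0.79788241 0.07259901 1.89705931] 16.8333
[-0.27500566 -0.31261227  0.18735951] [0.47217897 0.03855578 0.08501119] 19.9833
[ 0.08256518 -1.0483011  -0.82383118] 23.2083
```

```bash
cd pics; python3 -c "
import cv2,numpy as np
a=cv2.imread('top4c.png');b=cv2.imread('scene4c.png');c=cv2.imread('s3.png')
r=lambda i:cv2.resize(i,(400,347))
cv2.imwrite('cmp.png',np.hstack([r(a),r(b)]))
a=cv2.imread('top0.png');b=cv2.imread('top4.png')
d=cv2.absdiff(cv2.GaussianBlur(a,(5,5),0),cv2.GaussianBlur(b,(5,5),0)).max(2)
cv2.imwrite('diff.png',np.clip(d.astype(int)*6,0,255).astype('uint8'))"
```

```text
(no output)
```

View pics/cmp.png

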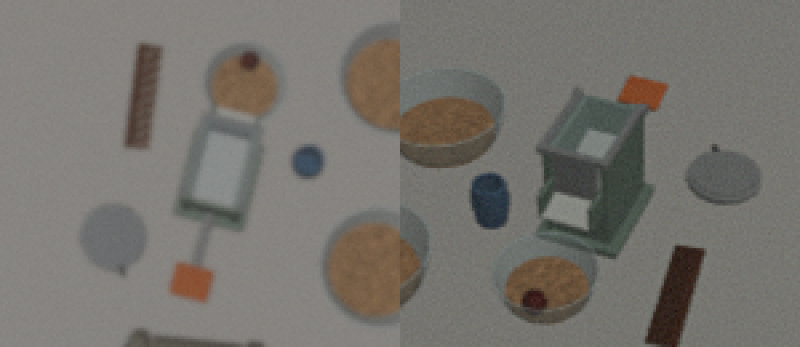

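View pics/diff.png

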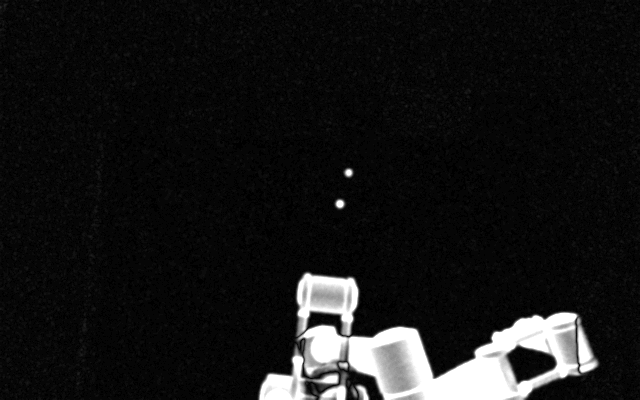

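The left view shows the lid shut, the pad back up and the ball in the dish. In the difference image only the ball has moved, from (340,204) to (349,173), apart from the arm. I'll hand it in.

```bash
python3 - <<'E'
from bench import *
print(current_clock(), current_dq()); print(close_job())
E
```

```text
23.2083 [-4.94198346e-04  4.03723858e-04 -9.58854413e-04  8.09046746e-04
  5.63679540e-05  4.97057970e-04]
the job is handed in; nothing more can be done
None
```

The ball is in the small dish under the trough and the lid is shut. I handed the job in at 23.2 s, under the 40 s limit.

- **Press:** I pushed the orange pad straight down with closed fingertips to its stop, at z = 0.041 m with about 12 N. Pictures showed the lid fully up, the trough empty and the ball in the dish.
- **Release:** I let the lever rise at 4–6 mm/s. The fingertip carried about 1.5–2 N at both readings on the way up and close to zero at z = 0.085 m, which points to no slam. I then moved clear.
- **Last checks:** Before/after top pictures differ only at the ball and the arm. The lid looks shut, the pad is back at rest and the gripper is clear.
- **Disagreement:** The top-camera and wrist-camera estimates of the pad's centre differed by about 3 mm, and I used the wrist one. No check failed.

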